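Slide the chopping board out over the edge of the stove cover

TASK

Without lifting it, push the chopping board along the wooden stove cover toward the cover's left edge (the sink side) until its end with the hand slot hangs out about 7 cm past that edge, so that the slot is free to reach a hand into. Leave the board flat and at rest on the cover, square to that edge, and do not disturb the shaker, the jar and the tin behind it.

Things in the scene. Friction and masses are not known exactly. Their poses are not given: they have to be found in the camera images.
- cover: Fixed wooden stove cover, a flat slab 360 mm (its x) by 500 mm (its y) by 20 mm thick, lying across the pan supports of the stove. Origin: centre of its underside; the top is 20 mm above it. Its +y axis points to its left edge (seen from the robot), square to that edge. It does not move, but lies up to a few cm and about 6 degrees differently each time.
- cover_edge (a point): Middle of the left edge of the stove cover, on its top surface. Axes as the cover's: y points outward over the edge, x along the edge, away from the robot; z up.
- board: Loose flat plastic chopping board, 170 mm (its x) by 260 mm (its y) by 10 mm thick, 0.26 to 0.52 kg, hand slot near its -y end. It lies flat on the cover, slot end toward the left edge, up to 12 degrees askew. Held by friction alone (a few N slide it). It collides as a solid slab (fingers cannot enter the slot). Origin: centre of its underside.
- board_slot_end (a point): Middle of the board's -y end (the end with the hand slot), on the underside, 130 mm from the board's origin along its -y. At the start it lies about 25 to 105 mm inside the cover's left edge. The plain end lies 260 mm from this point along the board's +y.
- shaker: Bystander: upright shaker, 44 mm across, 90 mm high, standing loose on the cover behind the board (far side from the robot). Origin: centre of its underside.
- jar: Bystander: upright spice jar, 46 mm across, 106 mm high, standing loose on the cover behind the board. Origin: centre of its underside.
- tin: Bystander: low round tin, 86 mm across, 40 mm high, standing loose on the cover behind the board. Origin: centre of its underside. The three bystanders swap places from start to start.

How it is judged (in metres and radians):
At the end, for the whole second after the job is handed in: The middle of the slot end is 58 to 82 mm past the cover's left edge; the board is square to it within 0.1 rad, flat on the cover (tilt < 0.03 rad, height within 4 mm), within 115 mm of the cover's middle along the edge, at rest; shaker, jar, tin upright, within 20 mm of their starts (y of board_slot_end in the frame of cover_edge between 0.058 and 0.082 m and angle between the y axis of board and the y axis of cover_edge, either way round below 0.1 rad and x of board in the frame of cover_edge between -0.115 and 0.115 m and z of board in the frame of cover_edge between -0.004 and 0.004 m and angle between board's own z axis and vertical below 0.03 rad and linear speed of board below 0.01 m/s and distance of each of shaker, jar, tin from where it was at the start of the episode below 0.02 m and angle between each of shaker, jar, tin's own z axis and vertical below 0.2 rad); the robot touches nothing.
It fails at once if the board is lifted off the cover (its middle rises more than 10 mm) or carried (z of board in the frame of cover_edge above 0.01 m).
It fails at once if the board is tipped more than 0.12 rad (about 7 degrees) (angle between board's own z axis and vertical above 0.12 rad).
It fails at once if the shaker, the jar or the tin is moved more than 20 mm or tipped over (distance of any of shaker, jar, tin from where it was at the start of the episode above 0.02 m or angle between any of shaker, jar, tin's own z axis and vertical above 0.4 rad).
It also fails if it takes over 38 s, if anything falls off the work surface, if the arm or the gripper's body presses on something with over 40 N, if the wrist force passes 120 N, or if a joint passes its speed limit or range.

ROBOT

A 6-joint arm with a two-finger parallel gripper is mounted at the origin on a cart in front of the work surface, level with it; the furniture and walls round the work are solid. World frame = base frame: x ahead of the robot, y to its left, z up, the work surface at z = 0. Lengths are in mm, angles in rad, forces in N, time in s.
With the tool pointing down it reaches from about 250 to 775 mm from the base axis. Payload 4 kg.
Tool frame: the origin (TCP) lies on the mounting face of the last link; the fingertips stand 199 mm ahead of it and the grasp point (between the pads) lies 180 mm ahead of it; z points along the fingers, y is the line along which they close (so a half turn about z gives the same grasp; the last joint's range is limited). The gripper opens to 94 mm and grips with 3 to 60 N. Pads are 16 mm wide; open, the fingers measure 119 mm over their backs; the gripper's body (75 mm by 177 mm) begins 78 mm behind the grasp point.
Start: joints at [-1.372, 0.087, 1.371, -0, 1.684, -0.103], TCP at [163.475, -525.144, 404.706] pointing down, gripper open.
Joint ranges: [-3.1, 3.1], [-0.76, 2.03], [0.27, 2.55], [-1.08, 4.22], [0.17, 2.65], [-2.57, 2.57]. Speed limits (rad/s): [2.79, 2.79, 3.14, 3.14, 3.14, 3.14].

INTERFACE

Orientations are given as [roll, pitch, yaw] about the fixed x, y, z axes, in that order (R = Rz(yaw) Ry(pitch) Rx(roll)).
In Python, from plant import * gives the robot as it stands. Calls block until the motion is done:
- move_pose(position, orientation): joint-space move of the TCP to a pose.
- move_linear(position, frame=None, vel=150, until_force=None): straight line of the TCP; frame=None keeps the orientation; vel is the mean speed in mm/s. With until_force (N) it stops when the force on the tool has changed by that much, and returns True; else False.
- set_joints(angles): joint-space move.
- gripper_open() and grab(): open the fingers fully, or close them until they stop; the grip force is fixed at half the most.
- sleep(seconds).
- inverse_kinematics(position, orientation): joint angles nearest the present ones, or None.
- sense(): the state.
- snapshot(name): name is "scene" or "top"; returns a dict with "image" (400x640x3 uint8, red, green, blue), "range_z" (400x640 float32, mm along the optical axis (not along the pixel's ray), 0 where there is no reading), "vfov" (degrees; the focal length in pixels is half the picture's height over the tangent of half this angle, whatever the lens; pixels are square), "cx", "cy" (the principal point, pixels), "R" (3x3) and "t" (3): a world point X has camera coordinates R X + t. Camera axes: x right, y down, z forward; pixel columns grow to the right and rows downward; lengths in mm; the calibration is good to about 2 mm. A picture is of the moment at which its call begins.
A pose or a line that the arm cannot do raises PlanningError and nothing moves.
- close_job(): hands the job in; it is judged then, once.
The state is a dict: "clock": time; "joints": joint angles; "dq": joint speeds; "effort": joint torques, N m; "tool_pos": TCP position; "ee_rot": TCP orientation; "contact_force": force on the tool from outside, world axes, zero at the start; "moment": the same for the moment, N m; "gripper_width": finger opening in mm; "finger_force": force on a finger pad.
Only numpy, scipy, OpenCV 4.12 (cv2) and the standard library are available. Lean on these libraries where they do the work, as an engineer would, in place of code of your own. Each camera call takes 0.05 s, during which the arm holds its last target. There are 200 camera calls.

## Working session

There is one attempt and no reset: what is moved stays moved. The work goes in short steps, each a Python script; the robot and the scene stay as the last script left them, time stands still between calls to the robot, and variables do not carry over. Pictures are saved under pics/ and viewed, at most 10 in all, crops included, and the job is handed in when it is done.

```bash
mkdir -p pics; ls
cat > h.py <<'E'
from plant import *
import numpy as np, cv2
def snap(n):
    s=snapshot(n); s['f']=200/np.tan(np.radians(s['vfov'])/2); return s
def cloud(s):
    z=s['range_z'].astype(float); v,u=np.mgrid[:400,:640]
    P=np.stack([(u-s['cx'])*z/s['f'],(v-s['cy'])*z/s['f'],z],-1)
    W=(P-s['t'])@np.array(s['R']); W[z==0]=np.nan; return W
def ray(s,uv,h):
    R=np.array(s['R']);C=-R.T@s['t']
    uv=np.atleast_2d(np.array(uv,float)); d=np.c_[(uv-[s['cx'],s['cy']])/s['f'],np.ones(len(uv))]@R
    return C+d*((h-C[2])/d[:,2])[:,None]
E
python3 - <<'E'
from h import *
for n in("top","scene"):
    s=snap(n); cv2.imwrite(f"pics/{n}0.png",s['image'][...,::-1]); np.savez(f"{n}0.npz",**s)
    print(n,s['vfov'],-np.array(s['R']).T@s['t'])
print(sense()['clock'],sense()['tool_pos'],sense()['ee_rot'])
E
```

```text
pics
top 51.17153582100647 [ 485.81982266   -8.910103   1032.95215483]
scene 57.1565004168509 [227.49563466 414.83032111 728.08767611]
0.1 [ 163.4458436  -525.03513225  403.62822156] [-3.13959098e+00 -1.63677498e-04  3.01822200e-01]
```

View pics/top0.png

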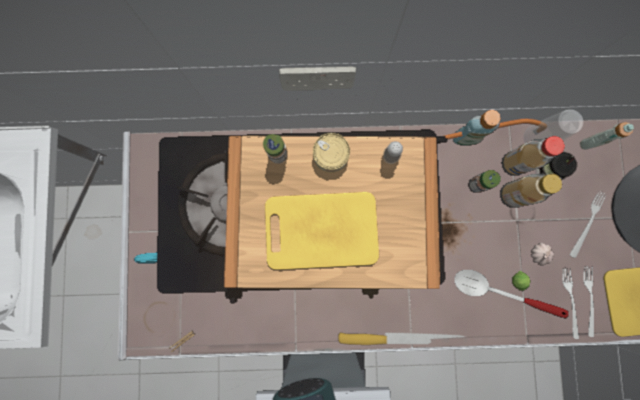

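View pics/scene0.png

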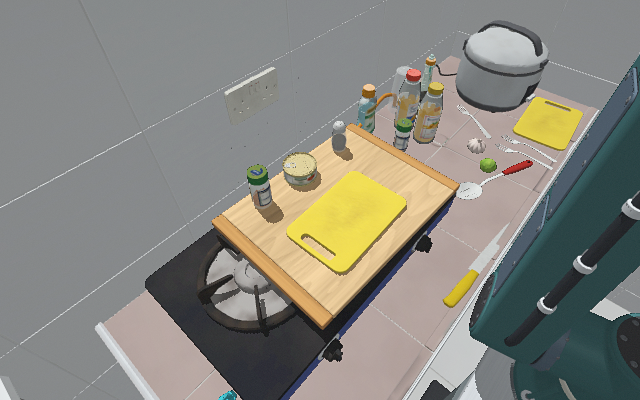

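The top view shows the yellow board at about u 265–379, v 192–270, with its slot at (275,233). The cover spans u 226–440, v 136–290. Jar, tin and shaker stand behind the board at v≈150. Next I measure these.

```bash
cat >> h.py <<'E'
def measure(s,zt=None,verbose=True):
    W=cloud(s); hsv=cv2.cvtColor(s['image'],cv2.COLOR_RGB2HSV)
    y=((hsv[...,0]>22)&(hsv[...,0]<33)&(hsv[...,1]>170)&(hsv[...,2]>110)).astype(np.uint8)
    n,l,st,c=cv2.connectedComponentsWithStats(y)
    ok=[i for i in range(1,n) if 200<c[i][0]<450 and 100<c[i][1]<320]
    i=max(ok,key=lambda i:st[i,4]); m=l==i
    zb=np.nanmedian(W[m][:,2])
    cs=cv2.findContours(m.astype(np.uint8),cv2.RETR_EXTERNAL,cv2.CHAIN_APPROX_NONE)[0]
    cn=max(cs,key=cv2.contourArea)[:,0]
    P=ray(s,cn,zb)[:,:2].astype(np.float32)
    return m,zb,cv2.minAreaRect(P),P
E
python3 - <<'E'
from h import *
s=dict(np.load("top0.npz")); W=cloud(s)
m,zb,r,P=measure(s); print("board z",zb,r, cv2.boxPoints(r))
zc=np.nanmedian(W[275:285,280:400,2]); print("cover z",zc)
cm=(np.abs(W[...,2]-zc)<8)
n,l,st,c=cv2.connectedComponentsWithStats(cm.astype(np.uint8)); k=l[280,340]; print(st[k],c[k])
mk=cv2.morphologyEx((l==k).astype(np.uint8),cv2.MORPH_OPEN,np.ones((5,5)))
def edge(pts):
    Q=ray(s,pts,zc)[:,:2].astype(np.float32); vx,vy,x,y=cv2.fitLine(Q,cv2.DIST_HUBER,0,.01,.01).ravel()
    return np.array([x,y]),np.array([vx,vy])*(1 if vx>0 else -1)
rows=range(150,280)
L=edge([(np.nonzero(mk[v])[0].min()-.5,v) for v in rows]); Rr=edge([(np.nonzero(mk[v])[0].max()+.5,v) for v in rows])
B=edge([(u,np.nonzero(mk[:,u])[0].max()+.5) for u in range(245,425)])
T=edge([(u,np.nonzero(mk[:,u])[0].min()-.5) for u in range(245,425)])
for e in(L,Rr,B,T): print(e, np.degrees(np.arctan2(e[1][1],e[1][0])))
print("obstacles")
ob=(W[...,2]>zc+25)&(W[...,2]<zc+130); ob[:130]=0;ob[290:]=0;ob[:,:226]=0;ob[:,435:]=0
n,l,st,c=cv2.connectedComponentsWithStats(ob.astype(np.uint8))
for i in range(1,n):
    if st[i,4]>30: Q=W[l==i]; print(st[i],Q.min(0),Q.max(0))
E
```

```text
Traceback (most recent call last):
  File "h.py", line 18, in measure
    i=max(ok,key=lambda i:st[i,4]); m=l==i
ValueError: max() iterable argument is empty
```

```bash
cat > m.py <<'E'
from h import *
s=dict(np.load("top0.npz")); W=cloud(s)
hsv=cv2.cvtColor(s['image'],cv2.COLOR_RGB2HSV);print(hsv[230,330],hsv[280,330],hsv[200,280],W[230,330])
m,zb,r,P=measure(s); print("board z",zb,r, cv2.boxPoints(r))
zc=np.nanmedian(W[275:285,280:400,2]); print("cover z",zc)
cm=(np.abs(W[...,2]-zc)<8)
n,l,st,c=cv2.connectedComponentsWithStats(cm.astype(np.uint8)); k=l[280,340]; print(st[k],c[k])
mk=cv2.morphologyEx((l==k).astype(np.uint8),cv2.MORPH_OPEN,np.ones((5,5)))
def edge(pts):
    Q=ray(s,pts,zc)[:,:2].astype(np.float32); vx,vy,x,y=cv2.fitLine(Q,cv2.DIST_HUBER,0,.01,.01).ravel()
    return np.array([x,y]),np.array([vx,vy])
rows=range(150,280)
L=edge([(np.nonzero(mk[v])[0].min()-.5,v) for v in rows]); Rr=edge([(np.nonzero(mk[v])[0].max()+.5,v) for v in rows])
B=edge([(u,np.nonzero(mk[:,u])[0].max()+.5) for u in range(245,425)])
T=edge([(u,np.nonzero(mk[:,u])[0].min()-.5) for u in range(245,425)])
for e in(L,Rr,B,T): print(e, np.degrees(np.arctan2(e[1][1],e[1][0])))
print("obstacles")
ob=(W[...,2]>zc+25)&(W[...,2]<zc+130); ob[:130]=0;ob[290:]=0;ob[:,:226]=0;ob[:,435:]=0
n,l,st,c=cv2.connectedComponentsWithStats(ob.astype(np.uint8))
for i in range(1,n):
    if st[i,4]>30: Q=W[l==i]; print(st[i],Q.min(0),Q.max(0))
E
sed -i 's/hsv\[...,0\]>22)/hsv[...,0]>20)/; s/1\]>170/1]>150/' h.py; python3 m.py
```

```text
[ 23 137 220] [ 16  98 203] [ 24 134 228] [527.02016206 -28.20558881  60.30931382]Traceback (most recent call last):
  File "m.py", line 4, in <module>
    m,zb,r,P=measure(s); print("board z",zb,r, cv2.boxPoints(r))
             ~~~~~~~^^^
  File "h.py", line 18, in measure
    i=max(ok,key=lambda i:st[i,4]); m=l==i
ValueError: max() iterable argument is empty
```

```bash
sed -i 's/1\]>150/1]>117/;' h.py; python3 m.py
```

```text
[ 23 137 220] [ 16  98 203] [ 24 134 228] [527.02016206 -28.20558881  60.30931382]
board z 60.514958947769586 ((527.4286499023438, -7.6840057373046875), (170.34146118164062, 259.3226318359375), 1.222212314605713) [[ 439.5116   120.13112]
 [ 445.04297 -139.13252]
 [ 615.3457  -135.49913]
 [ 609.81433  123.76451]]
cover z 50.944963765436995
[  225   136   215   153 22492] [335.36439623 211.77027388]
(array([564.366  , 214.63625], dtype=float32), array([ 0.999353  , -0.03596717], dtype=float32)) -2.0612113
(array([ 558.28577, -283.86023], dtype=float32), array([ 0.9994043 , -0.03451205], dtype=float32)) -1.9777875
(array([394.08472, -17.51262], dtype=float32), array([0.03637282, 0.99933827], dtype=float32)) 87.91553
(array([749.5572 , -97.15248], dtype=float32), array([0.02440158, 0.9997022 ], dtype=float32)) 88.601746
obstacles
[ 313  133   37   37 1093] [664.43927943 -77.54598159  76.85066275] [750.1653381    6.05131766  94.64020862]
[263 134  25  29 515] [687.51241944  66.50328896  77.03557033] [733.18894916 112.00030389 160.65469425]
[383 141  20  22 327] [ 678.48010791 -195.77701505   76.43234791] [ 716.36430094 -156.29905067  142.41211977]
```

```bash
cat > p.py <<'E'
from h import *
v=np.array([.0353,.99938]); c=np.array([527.4,-7.7])
A=c-v*163; E=c+v*19.8
for yaw in(np.radians(87.98),np.radians(-92.02)):
    q=[inverse_kinematics([*p,z],[np.pi,0,yaw]) for p,z in((A,400),(A,252),(E,254))]
    print(yaw,q)
    if all(x is not None for x in q): break
o=[np.pi,0,yaw]
move_pose([*A,380],o); move_linear([*A,265],vel=120)
print(sense()['clock'])
hit=move_linear([*A,242],vel=20,until_force=4)
z=sense()['tool_pos'][2]; print(hit,z-199,sense()['contact_force'],sense()['clock'])
if hit and 46<z-199<56:
    move_linear([*A,z+4],vel=30)
    f0=sense(); print(f0['tool_pos'],f0['contact_force'])
    move_linear([*(A+v*45),z+4],vel=45)
    s=sense(); print(s['tool_pos'],s['contact_force'],s['clock'])
    t=snap("top"); cv2.imwrite("pics/mid.png",t['image'][...,::-1])
E
python3 p.py
```

```text
1.5355406759046113 [array([-0.41938697,  0.08557907,  1.38171271,  0.        ,  1.67430088,
       -0.38413132]), array([-0.41938697,  0.16473711,  1.59353123,  0.        ,  1.38332431,
       -0.38413132]), array([-0.08446978,  0.11896777,  1.64121781,  0.        ,  1.38140707,
       -0.04921413])]
3.0417
True 50.506244458065 [-0.69490337  0.52776423  3.44047956] 3.8167
[ 521.60832448 -170.59886626  253.36758979] [ 0.18864168 -0.39337408 -0.587067  ]
[ 523.2862044  -125.47408525  253.51226367] [-0.82424476 -0.65471176 -0.50971683] 5.275
```

View pics/mid.png

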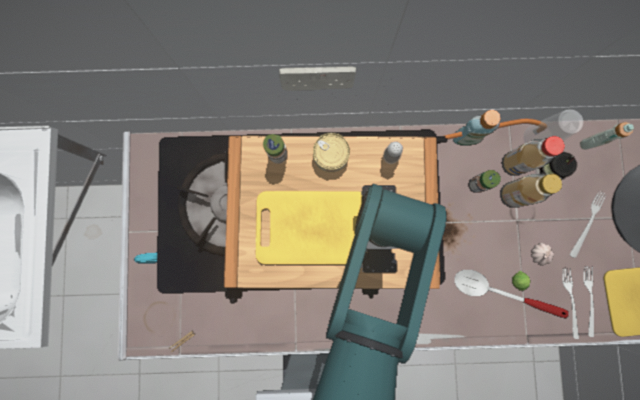

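The board has slid left (slot end now u≈257) and squared up; the arm covers only its plain end. I'll continue the push.

```bash
cat > q.py <<'E'
from h import *
v=np.array([.0353,.99938]); c=np.array([527.4,-7.7]); E=c+v*19.8
move_linear([*E,254],vel=45)
s=sense(); print(s['tool_pos'],s['contact_force'],s['clock'])
move_linear([*(E-v*25),254],vel=60)
move_linear([*(E-v*45),330],vel=120)
t=snap("top"); cv2.imwrite("pics/end.png",t['image'][...,::-1]); np.savez("top1.npz",**t)
m,zb,r,P=measure(t)
Q=P@v; e=np.array([564.37,214.64])@v; w=np.array([v[1],-v[0]])
print(zb,r,"overhang max",Q.max()-e)
X=(P-c)@w; k=(abs(X)<50)&(Q>Q.max()-20)
a=np.polyfit(X[k],Q[k]-e,1); print("slot end line: slope, overhang",a,sense()['clock'])
E
python3 q.py
```

```text
[528.06947323  12.02116457 253.9681023 ] [-0.36928559 -2.52297268 -0.23298374] 8.5333
60.63692831167494 ((540.6302490234375, 168.44593811035156), (228.06964111328125, 170.085205078125), 87.5909194946289) overhang max 67.13931173811034
slot end line: slope, overhang [-2.85038745e-02  6.51029934e+01] 9.9583
```

View pics/end.png

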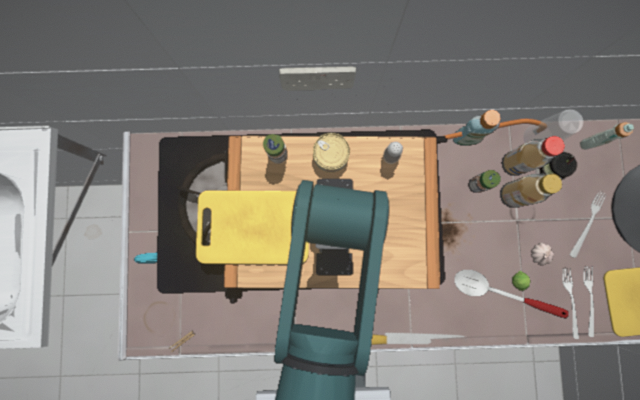

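The slot end (u≈197) now hangs about 65–66 mm past the edge (u≈227), square to within 0.5°, and the bystanders haven't moved. One 4 mm nudge brings it to the middle of the window.

```bash
cat > r.py <<'E'
from h import *
v=np.array([.0353,.99938]); c=np.array([527.4,-7.7]); E=c+v*19.8
move_linear([*(E-v*25),254],vel=100)
move_linear([*(E+v*4),254],vel=25)
move_linear([*(E-v*25),254],vel=50)
move_linear([*(E-v*120),380],vel=150)
t=snap("top"); cv2.imwrite("pics/end2.png",t['image'][...,::-1])
m,zb,r,P=measure(t)
Q=P@v; e=np.array([564.37,214.64])@v; w=np.array([v[1],-v[0]])
X=(P-c)@w; k=(abs(X)<50)&(Q>Q.max()-20)
print(zb,r,np.polyfit(X[k],Q[k]-e,1),sense()['clock'],sense()['contact_force'])
W=cloud(t); W0=cloud(np.load("top0.npz"))
for u0,u1,v0,v1 in((305,355,128,175),(258,292,130,168),(378,408,136,168)):
    print([np.round(np.median(V[v0:v1,u0:u1][V[v0:v1,u0:u1,2]>77],0),1) for V in(W0,W)])
E
python3 r.py
```

```text
60.656062736521065 ((540.1688232421875, 156.84898376464844), (259.67608642578125, 167.35667419433594), 88.3365707397461) [-4.21468158e-02  6.86742029e+01] 14.1833 [-0.51231766  0.18629811 -0.49477106]
[array([707.6, -36.2,  87.8]), array([707.6, -36.3,  87.7])]
[array([704.1,  87.7, 155.4]), array([704.3,  87.7, 155.5])]
[array([ 692.3, -172. ,  130.1]), array([ 692.2, -172.1,  129.3])]
```

View pics/end2.png

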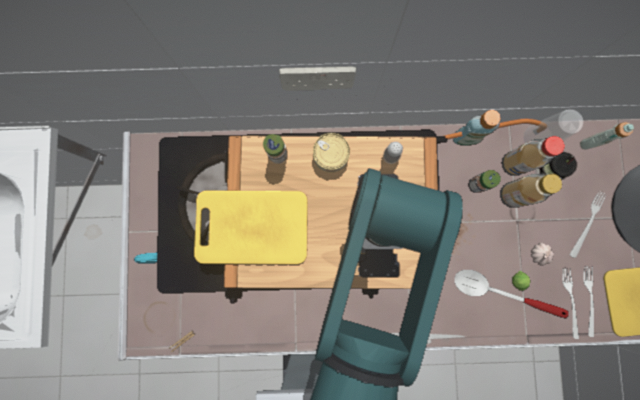

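The whole board is now visible (u 195–307), hanging about 69–70 mm past the edge, flat and square. The bystanders haven't moved and the arm is clear.

```bash
python3 -c "
from plant import *
print(close_job())"
```

```text
the job is handed in; nothing more can be done
None
```

I pushed the board along the cover until its slot end hung about 69 mm past the left edge by the last camera check, flat and square to it, with the shaker, jar and tin unmoved, and handed the job in at about 14 s; no verdict was returned.

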